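# Empty a tall filter-media housing over a bin's pour notch

### The job

Empty the four clay-coloured ceramic balls out of the tall clear housing into the white catch bin: stand it by the bin's tall end and tip it until the tube leans in the notch with its blue foot on the worktop and the balls still inside, and let go; then take it again by its lower half and raise the foot, the tube still lying in the notch, until the tube is past level and every ball has rolled into the bin. Finally lower the empty housing to lean in the notch as before, foot on the worktop, and let go. Tip it in a controlled way, never letting it topple, and leave the other things on the bench where they are.

Things in the scene. Friction and masses are not known exactly. Their poses are not given: they have to be found in the camera images.
- housing_mid (a point): Centre of the tall housing: on its axis, 125 mm above its underside. An open-topped clear plastic tube 250 mm tall, 46 mm outside and 40 mm inside diameter, with a weighted blue foot (72 mm across, 18 mm high) and a ribbed blue collar round the mouth (54 mm across, the top 34 mm). Upright at the start; z runs along the tube from foot to mouth. It is round: yaw means nothing.
- housing: The same housing; origin at the centre of the foot's underside, z from foot to mouth. About 0.26 kg empty, balance point about 70 mm above the underside.
- housing_neck (a point): Point on the housing's axis 170 mm above the underside: the part of the tube that is to lie in the notch. The bare tube runs from 18 to 216 mm above the underside.
- bin: White plastic catch bin, fixed, 150 mm wide (its x), 240 mm long (its y, -130 to +110 mm), 4 mm sheet, open on top; origin on the worktop. The end wall at y = +110 mm is tall, 160 mm, with a rubber-edged rounded notch in the middle of its top; the sides slope down to 85 mm at the low end. The housing is tipped from outside the tall wall toward the bin's own -y.
- bin_notch (a point): Lowest point of the notch's rubber edge, where the tube comes to lie: 140 mm above the worktop, in the middle of the tall wall (bin frame 0, 110, 140 mm). The edge is 8 mm thick. The notch is an arc of about 30 mm radius, about 52 mm clear at its top and 16 mm deep. Axes as the bin's.
- bin_floor (a point): Centre of the bin's inner floor, 7 mm above the worktop; axes as the bin's. Inside the floor measures 142 x 236 mm.
- ball_1: One of four clay-coloured ceramic balls, 30 mm across, 34 g; origin at its centre. They lie on the housing's inner floor (22 mm above the underside) at the start.
- ball_2: Another such ball; origin at its centre.
- ball_3: Another such ball; origin at its centre.
- ball_4: Another such ball; origin at its centre.
- filter_yellow: Bystander: yellow filter cartridge lying on the worktop, 50 mm thick, 297 mm long (its y); origin under its middle.
- tee: Bystander: white pipe tee, 30 x 42 x 18 mm; origin under its middle.
- elbow: Bystander: white pipe elbow, 32 x 36 x 18 mm; origin under its middle.
- thread_tape: Bystander: yellow spool of thread tape, 52 mm across, 14 mm high; origin under its middle.

How it is judged:
By the outcome, as a careful person would: the job done as asked, in the order asked, and still so for the second after the job is handed in, with the robot touching nothing.
It also fails if it takes over 61 s, if anything falls off the work surface, if the arm or the gripper's body presses on something with over 40 N, if the wrist force passes 120 N, or if a joint passes its speed limit or range.

### The arm

A 6-joint arm with a two-finger parallel gripper is mounted at the origin on the work surface; the furniture and walls round the work are solid. World frame = base frame: x ahead of the robot, y to its left, z up, the work surface at z = 0. Lengths are in m, angles in rad, forces in N, time in s.
With the tool pointing down it reaches from about 0.275 to 0.875 m from the base axis. Payload 12.5 kg.
Tool frame: the origin (TCP) lies at the very end of the fingers, on their centre line; the grasp point (between the pads) lies 19 mm behind it; z points along the fingers, y is the line along which they close (so a half turn about z gives the same grasp; the last joint's range is limited). The gripper opens to 85 mm and grips with 20 to 120 N. Pads are 22 mm wide; open, the fingers measure 114 mm over their backs; the gripper's body (76 mm by 85 mm) begins 54 mm behind the grasp point. The pads swing forward as they close: fully open they stand 13 mm farther back than shut.
Start: joints at [1.155, 0.351, 1.652, -0, 1.139, -0.085], TCP at [0.179, 0.52, 0.231] pointing down, gripper open.
Joint ranges: [-2.75, 2.75], [-0.79, 2.1], [0.01, 2.65], [-1.57, 4.71], [0.07, 3.14], [-2.87, 2.87]. Speed limits (rad/s): [2.22, 2.22, 2.79, 3.14, 3.14, 3.14].

### API

Orientations are given as a 3x3 rotation matrix whose columns are the frame's x, y, z axes.
In Python, from bench import manip gives the robot as it stands. Calls block until the motion is done:
- manip.move_ptp(position, orientation): joint-space move of the TCP to a pose.
- manip.move_l(position, attitude=None, max_speed=0.15): straight line of the TCP; attitude=None keeps the orientation; max_speed is the mean speed in m/s.
- manip.move_j(angles): joint-space move.
- manip.set_gripper(opening, effort=None): opening from 0.0 (shut) to 1.0 (fully open); effort is the grip in N (None keeps the last); returns when the fingers have stopped.
- manip.dwell(seconds).
- manip.inverse_kinematics(position, orientation): joint angles nearest the present ones, or None.
- manip.grab_frame(name): name is "scene" or "side" or "wrist"; returns (picture, depth): 384x512x3 uint8, red, green, blue; 384x512 float32, m along the optical axis (not along the pixel's ray), 0 where there is no reading.
- manip.get_calibration(name): a dict with "camera_matrix" (3x3 intrinsics, pixels), "k1" (the pictures are not rectified: a ray, as slopes to the right and down, at radius r is drawn at 1 + k1 r^2 times it, then the intrinsics apply), "R" (3x3) and "t" (3): a world point X has camera coordinates R X + t. Camera axes: x right, y down, z forward; pixel columns grow to the right and rows downward; lengths in m; the calibration is good to about 2 mm. A picture is of the moment at which its call begins: read the wrist's pose just before it. get_calibration takes no time and is no camera call; for the wrist camera it gives the pose at the moment of the call.
A pose or a line that the arm cannot do raises manip.Unreachable and nothing moves.
- manip.sign_off(): hands the job in; it is judged then, once.
Trained networks look in the newest picture that a camera, given by its name, has taken for a name from the list of things; names that differ only in an ending like _2 or _b are one class to them, and where a whole thing is asked for, a point or a joint stands for the part that bears it (a point fixed in the world has none). Each returns a list of dicts, best first, with "confidence" (0 to 1); they miss things now and then, are a little off and sometimes report something else, mostly with a low value. They report only what shows in the picture. A call takes as long as a camera call.
- manip.look_for(camera, name): "at" ([x, y, z] in m, in world coordinates, good to about 4 mm: the middle of the surface that is visible of it).
Readings, each from a call of its own:
- manip.current_time(): time.
- manip.current_qpos(): joint angles.
- manip.current_joint_vel(): joint speeds.
- manip.current_joint_torque(): joint torques, N m.
- manip.current_ee_pos(): TCP position.
- manip.current_tcp_rot(): TCP orientation.
- manip.current_force(): force on the tool from outside, world axes, zero at the start.
- manip.current_ft_torque(): the same for the moment, N m.
- manip.current_grip_width(): opening from 0.0 (shut) to 1.0 (fully open).
- manip.current_grip_force(): force on a finger pad.
Only numpy, scipy, OpenCV 4.12 (cv2) and the standard library are available. Lean on these libraries where they do the work, as an engineer would, in place of code of your own. Each camera call takes 0.05 s, during which the arm holds its last target. There are 200 camera calls.

## Working session

There is one attempt and no reset: what is moved stays moved. The work goes in short steps, each a Python script; the robot and the scene stay as the last script left them, time stands still between calls to the robot, and variables do not carry over. Pictures are saved under pics/ and viewed, at most 10 in all, crops included, and the job is handed in when it is done.

```bash
ls; mkdir -p pics; python3 - <<'E'
from bench import manip
import cv2,numpy as np
ims=[]
for c in("scene","side"):
    p,d=manip.grab_frame(c); np.savez('/tmp/'+c,p=p,d=d)
    cv2.imwrite(f'pics/{c}0.png',p[:,:,::-1])
    for n in["housing","housing_mid","bin","bin_notch","bin_floor","ball_1","filter_yellow","tee","elbow","thread_tape"]:
        for r in manip.look_for(c,n)[:2]: print(c,n,np.round(r["at"],3),round(r["confidence"],2))
print(manip.current_time())
E
```

```text
pics
scene housing [0.52  0.302 0.144] 0.57
scene housing_mid [0.518 0.303 0.148] 0.73
scene bin [ 0.558 -0.094  0.074] 0.59
scene bin_notch [ 0.559 -0.095  0.075] 0.92
scene bin_floor [ 0.562 -0.089  0.078] 0.71
scene bin_floor [0.518 0.305 0.146] 0.71
scene filter_yellow [ 0.54  -0.343  0.04 ] 0.72
scene tee [0.689 0.063 0.018] 0.39
scene elbow [ 0.558 -0.088  0.079] 0.64
scene elbow [ 0.714 -0.124  0.014] 0.54
scene thread_tape [ 0.686 -0.036  0.015] 0.51
side housing [0.532 0.308 0.153] 0.72
side housing_mid [0.533 0.304 0.152] 0.79
side bin [0.506 0.037 0.066] 0.57
side bin_notch [0.502 0.039 0.066] 0.6
side bin_floor [0.505 0.039 0.064] 0.9
side filter_yellow [ 0.475 -0.348  0.039] 0.94
side tee [0.697 0.064 0.014] 0.62
side elbow [ 0.72  -0.116  0.011] 0.4
side thread_tape [ 0.687 -0.025  0.016] 0.72
1.1
```

View pics/scene0.png

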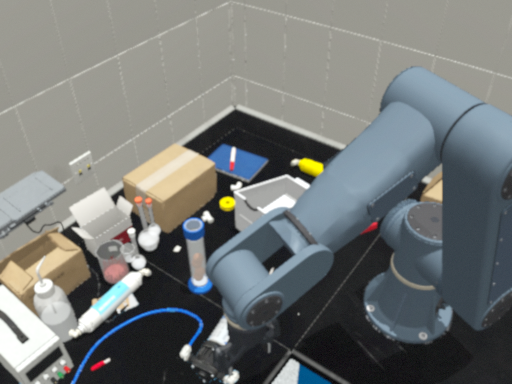

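View pics/side0.png

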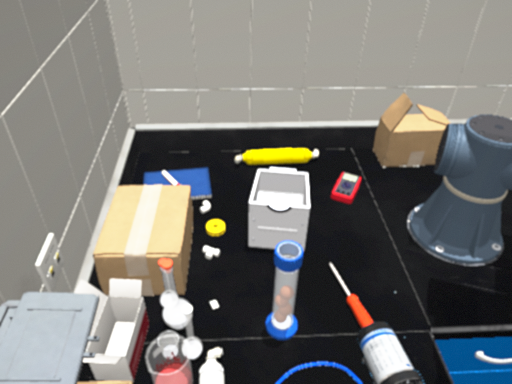

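The scene picture shows the housing upright at about (197,255) and the bin partly behind the arm. The side picture shows the housing at (285,290), with its foot at (282,325). The bin's tall notched wall faces it at (280,220), and the notch is near (282,205). Next I fit the bin and housing axes from depth.

```bash
cat > h.py <<'E'
from bench import manip
import cv2,numpy as np
def cloud(c,d,cal=None):
    k=cal or manip.get_calibration(c); K=np.array(k["camera_matrix"],float);R=np.array(k["R"]);t=np.array(k["t"])
    v,u=np.mgrid[:384,:512]; y=np.stack([(u-K[0,2])/K[0,0],(v-K[1,2])/K[1,1]],-1); x=y.copy()
    for _ in range(15): x=y/(1+k["k1"]*(x**2).sum(-1,keepdims=True))
    P=np.concatenate([x,np.ones_like(x[...,:1])],-1)*d[...,None]
    W=(P-t)@R; W[d==0]=np.nan
    return W,-R.T@t
E
python3 - <<'E'
from h import *
for c in("side","scene"):
    f=np.load(f'/tmp/{c}.npz');p=f['p'].astype(int);W,o=cloud(c,f['d']);print(c,'cam',o.round(3))
    r,g,b=p[...,0],p[...,1],p[...,2]
    blue=(b>r+50)&(b>g+25)&(abs(W[...,0]-.52)<.1)&(abs(W[...,1]-.3)<.1)
    for lo,hi in((-.01,.03),(.2,.245),(.245,.28)):
        q=W[blue&(W[...,2]>lo)&(W[...,2]<hi)]; print('blue',lo,len(q),q.min(0).round(3) if len(q) else '',q.max(0).round(3) if len(q) else '',np.median(q,0).round(3))
        if len(q)>20:  # circle fit with known radius
            from scipy.optimize import least_squares
            rr=.036 if lo<0 else .027
            qq=q[(q[:,2]<(.016 if lo<0 else .24))]
            if len(qq)>10:
                s=least_squares(lambda a:np.hypot(*(qq[:,:2]-a).T)-rr,[.525,.29],loss='soft_l1',f_scale=.002); print(' axis',s.x.round(4),len(qq),np.sqrt(s.cost*2/len(qq)).round(4))
    white=(abs(r-b)<40)&(r>80)
    m=white&(abs(W[...,0]-.54)<.13)&(W[...,1]>-.26)&(W[...,1]<.12)&(W[...,2]>.012)&(W[...,2]<.19)
    q=W[m];print('bin',len(q),np.percentile(q,[1,50,99],axis=0).round(3).tolist())
    if c=="side":
        n=q[(q[:,2]<.12)&(q[:,1]>-.02)]
        A=np.c_[n[:,0],np.ones(len(n))]
        keep=np.ones(len(n),bool)
        for _ in range(6):
            s=np.linalg.lstsq(A[keep],n[keep,1],rcond=None)[0]; e=n[:,1]-A@s; keep=abs(e)<.006
        print('wall y=a x+b',s,keep.sum(),'x range',np.percentile(n[keep,0],[0,1,50,99,100]).round(4),'yaw',np.arctan(s[0]))
        for z in(.02,.04,.06,.08,.1,.12,.13,.14,.15,.16):
            k=q[(abs(q[:,2]-z)<.004)&(abs(q[:,1]-q[:,0]*s[0]-s[1])<.012)]; print(z,len(k),np.sort(k[:,0])[[0,1,-2,-1]].round(4) if len(k)>3 else '')
E
python3 -c "
import cv2
a=cv2.imread('pics/side0.png')[150:350,220:340];cv2.imwrite('pics/c1.png',cv2.resize(a,None,fx=3,fy=3,interpolation=2))"
```

```text
side cam [0.645 0.844 0.846]
blue -0.01 777 [ 0.42   0.248 -0.004] [0.569 0.4   0.029] [0.516 0.317 0.011]
 axis [0.5092 0.3485] 602 0.0089
blue 0.2 256 [0.505 0.269 0.207] [0.56  0.316 0.245] [0.537 0.311 0.232]
 axis [0.5326 0.2879] 207 0.001
blue 0.245 232 [0.506 0.263 0.245] [0.559 0.316 0.253] [0.533 0.3   0.25 ]
bin 3504 [[0.413, -0.202, 0.014], [0.509, 0.04, 0.08], [0.593, 0.062, 0.159]]
wall y=a x+b [-0.17053706  0.13724176] 1534 x range [0.445  0.4467 0.5272 0.5935 0.5942] yaw -0.16891208442991584
0.02 68 [0.4462 0.4463 0.5929 0.5932]
0.04 107 [0.445  0.4478 0.5932 0.5934]
0.06 125 [0.4471 0.4472 0.5934 0.5935]
0.08 159 [0.4461 0.4472 0.5936 0.5937]
0.1 133 [0.4455 0.4482 0.5939 0.594 ]
0.12 142 [0.445  0.4454 0.594  0.5941]
0.13 142 [0.4461 0.4465 0.5939 0.5941]
0.14 143 [0.447  0.4473 0.5943 0.5944]
0.15 102 [0.4461 0.4461 0.5944 0.5944]
0.16 91 [0.4466 0.4467 0.5944 0.5945]
scene cam [-0.159  0.95   1.176]
blue -0.01 389 [ 0.428  0.264 -0.007] [0.574 0.4   0.03 ] [0.507 0.317 0.01 ]
 axis [0.5029 0.3484] 293 0.0075
blue 0.2 133 [0.503 0.27  0.217] [0.546 0.316 0.245] [0.512 0.305 0.233]
 axis [0.5319 0.287 ] 108 0.0015
blue 0.245 109 [0.504 0.263 0.245] [0.558 0.317 0.255] [0.526 0.294 0.251]
bin 1947 [[0.465, -0.205, 0.013], [0.56, -0.071, 0.084], [0.591, 0.056, 0.161]]
```

View pics/c1.png

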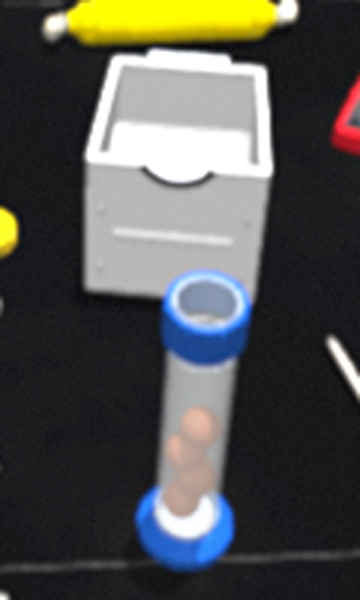

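```bash
cat >> h.py <<'E'
yaw=-0.1689; bx=np.array([np.cos(yaw),np.sin(yaw),0]); n=np.array([-np.sin(yaw),np.cos(yaw),0]); Z=np.array([0,0,1.])
N=np.array([.5203,.0486,.140]); E=N-.004*Z        # notch point; centre of its rounded edge
H0=np.array([.5322,.2875,0])
ax=lambda th:np.cos(th)*Z-np.sin(th)*n            # tube axis
pp=lambda th:-np.cos(th)*n-np.sin(th)*Z           # tube underside direction
def rot(z,sgn): y=sgn*bx; return np.c_[np.cross(y,z),y,z]
TL=np.radians(39.0)
th0=TL
corner0=N+(170*np.sin(TL)-13*np.cos(TL))/1000*n; corner0[2]=0   # pivot of the foot
SG=.230; S2=.080
def top(th,corner,lift=0.):                      # tool pose, collar grasp, pivot on foot corner
    base=corner-.036*pp(th); return base+(SG-.019)*ax(th)+lift*Z
def low(th,phi,s=S2):                            # tool pose, lower-half grasp, tube on the notch
    z=pp(th+phi); g=E-.027*pp(th)-(.170-s)*ax(th); return g,z
E
cat > chk.py <<'E'
from h import *
print(corner0,(corner0+.036*n).round(3))
f=lambda q:None if q is None else q.round(2).tolist()
ik=lambda p,R:(lambda q:None if q is None else np.round(q,2).tolist())(manip.inverse_kinematics(p,R))
for sg in(1,-1):
    print('top',sg,ik(H0+.33*Z,rot(-Z,sg)),[ik(top(t,corner0),rot(-ax(t),sg)) for t in(0,TL)], ik(top(TL,corner0)+.07*ax(TL),rot(-ax(TL),sg)))
    for ph in(0,15,20):
        ph=np.radians(ph);o=[]
        for t in np.radians([39,65,90,107]):
            g,z=low(t,ph); o.append(ik(g+.019*z,rot(z,sg)))
        g,z=low(TL,ph); print(sg,ph,ik(g-.1*z,rot(z,sg)),o)
print(manip.current_time())
E
python3 chk.py
```

```text
[0.53658561 0.14410297 0.        ] [0.543 0.18  0.   ]
top 1 [0.42, 0.38, 1.37, -0.0, 1.39, 0.59] [[0.24, 0.41, 1.62, -0.0, 1.11, 0.41], [-0.34, 0.41, 1.86, 0.75, 1.14, -0.59]] [-0.42, 0.34, 1.8, 0.69, 1.28, -0.56]
1 0.0 [0.54, 0.84, 1.31, -0.63, 1.65, 0.88] [[0.43, 0.85, 1.51, -0.7, 1.43, 0.95], [0.34, 0.63, 1.62, -0.42, 1.15, 0.73], [0.17, 0.46, 1.73, -0.0, 0.95, 0.34], [0.02, 0.39, 1.79, 0.37, 0.93, -0.03]]
1 0.2617993877991494 [0.46, 0.68, 1.43, -0.5, 1.45, 0.8] [[0.37, 0.75, 1.59, -0.57, 1.22, 0.86], [0.24, 0.56, 1.7, -0.19, 0.97, 0.53], [0.05, 0.44, 1.79, 0.33, 0.88, 0.01], [-0.1, 0.41, 1.84, 0.7, 0.97, -0.36]]
1 0.3490658503988659 [0.43, 0.63, 1.47, -0.45, 1.39, 0.76] [[0.35, 0.71, 1.62, -0.51, 1.15, 0.81], [0.21, 0.54, 1.72, -0.1, 0.92, 0.44], [0.02, 0.44, 1.81, 0.45, 0.88, -0.1], [-0.13, 0.43, 1.86, 0.8, 1.0, -0.46]]
top -1 [0.42, 0.38, 1.37, -0.0, 1.39, -2.55] [[0.24, 0.41, 1.62, -0.0, 1.11, -2.73], [-0.34, 0.41, 1.86, 0.75, 1.14, 2.55]] [-0.42, 0.34, 1.8, 0.69, 1.28, 2.59]
-1 0.0 [0.54, 0.84, 1.31, -0.63, 1.65, -2.26] [[0.43, 0.85, 1.51, -0.7, 1.43, -2.19], [0.34, 0.63, 1.62, -0.42, 1.15, -2.41], [0.17, 0.46, 1.73, -0.0, 0.95, -2.81], None]
-1 0.2617993877991494 [0.46, 0.68, 1.43, -0.5, 1.45, -2.34] [[0.37, 0.75, 1.59, -0.57, 1.22, -2.29], [0.24, 0.56, 1.7, -0.19, 0.97, -2.61], None, [-0.1, 0.41, 1.84, 0.7, 0.97, 2.79]]
-1 0.3490658503988659 [0.43, 0.63, 1.47, -0.45, 1.39, -2.38] [[0.35, 0.71, 1.62, -0.51, 1.15, -2.33], [0.21, 0.54, 1.72, -0.1, 0.92, -2.7], None, [-0.13, 0.43, 1.86, 0.8, 1.0, 2.68]]
1.1
```

```bash
python3 - <<'E'
from h import *
R=rot(-Z,1)
p=np.array(manip.current_ee_pos()); manip.move_l(p+[0,0,.1],max_speed=.25)
manip.move_ptp(H0+.33*Z,R)
manip.move_l(H0+(SG-.019)*Z,max_speed=.12)
f0=manip.current_force(); manip.set_gripper(0,40); print('grip',manip.current_grip_width()*85,manip.current_grip_force(),f0,manip.current_force())
manip.move_l(H0+(SG-.019+.010)*Z,max_speed=.05); print('lift',manip.current_force())
t=top(0,corner0,0)
manip.move_l(t+.010*Z,max_speed=.12)
manip.move_l(t+.001*Z,max_speed=.04); print('down',manip.current_force(),manip.current_time())
pc,d=manip.grab_frame("side");cv2.imwrite('pics/s1.png',cv2.resize(pc[120:384,150:400,::-1],None,fx=2,fy=2))
E
```

```text
grip 51.71937757122656 43.27512030053185 [ 0.61211345 -0.22270061  0.73824782] [-0.871097   -0.37274012  5.09631406]
lift [ 0.1176353   0.16860264 -3.52978067]
down [-0.46060697  0.78520113 -3.72126882] 6.5333
```

View pics/s1.png

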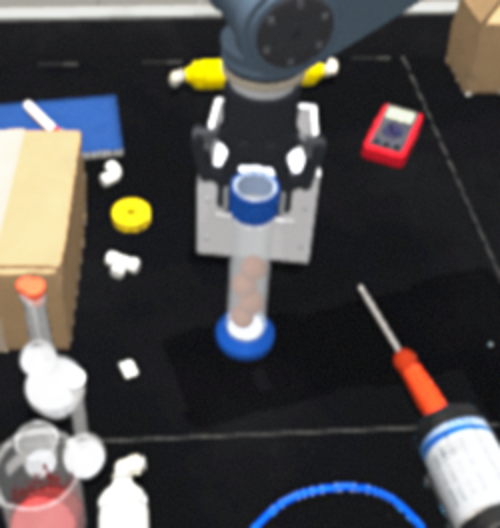

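The housing is held by its collar and upright about 95 mm in front of the notch, with its foot at (245,335) in the crop and the balls inside. I set it down, then tip it in steps while watching the force.

```bash
python3 - <<'E'
from h import *
t=top(0,corner0,0); z=.001
while manip.current_force()[2]<-1.5 and z>-.005:
    z-=.0007; manip.move_l(t+z*Z,max_speed=.02)
print('stand',z,manip.current_force()); lift=z+.0005
for th in np.radians([6,12,18,24,30,34,36,37,37.7,38.4,39,39.6,40.2,41,41.8]):
    manip.move_l(top(th,corner0,lift),rot(-ax(th),1),max_speed=.06)
    f=np.array(manip.current_force()); print(np.degrees(th).round(1),'n %.2f x %.2f z %.2f'%(f@n,f@bx,f[2]),manip.current_grip_width().__round__(3))
    if th>.6 and f@n>4: break
print(manip.current_time())
pc,d=manip.grab_frame("side");cv2.imwrite('pics/s2.png',cv2.resize(pc[120:384,150:400,::-1],None,fx=2,fy=2))
E
```

```text
stand 0.00030000000000000003 [-2.5796902  -0.2591734   3.16564217]
6.0 n -0.34 x -0.47 z -3.52 0.61
12.0 n 0.82 x -0.04 z -3.58 0.61
18.0 n -0.12 x -0.22 z -3.49 0.611
24.0 n 0.05 x -0.01 z -4.04 0.607
30.0 n -0.69 x -0.28 z -3.68 0.609
34.0 n 0.42 x 0.57 z -3.92 0.613
36.0 n 0.16 x 0.09 z -4.04 0.611
37.0 n -0.14 x 0.79 z -3.93 0.612
37.7 n 0.64 x 0.12 z -3.56 0.61
38.4 n 0.60 x -0.46 z -3.35 0.612
39.0 n 0.48 x -0.07 z -2.96 0.611
39.6 n 3.72 x 0.54 z 1.06 0.611
40.2 n 7.18 x 0.40 z 6.26 0.61
11.6333
```

View pics/s2.png

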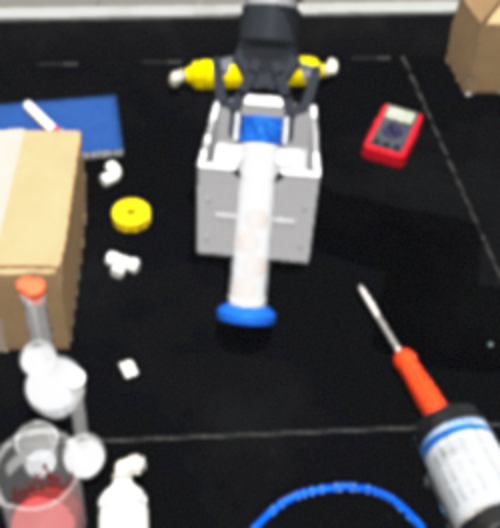

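The tube is in the notch, with contact felt at about 39.2°, the foot at (246,315) and the balls inside. I relax the press, release, and back off along the axis.

```bash
python3 - <<'E'
from h import *
th=np.radians(39.4); c=corner0
manip.move_l(top(th,c,0.0003),rot(-ax(th),1),max_speed=.02); print(manip.current_force())
manip.set_gripper(.8); print(manip.current_force())
manip.set_gripper(1.)
p=top(th,c,0.0003); manip.move_l(p+.09*ax(th),max_speed=.12); print(manip.current_force())
pc,d=manip.grab_frame("side");np.savez('/tmp/l',p=pc,d=d);W,_=cloud("side",d)
p=pc.astype(int);b=(p[...,2]>p[...,0]+50)&(p[...,2]>p[...,1]+25)
L=W-N; s=L@n; q=L@bx
for nm,m in(('foot',(s>.07)&(s<.2)&(abs(q)<.06)),('collar',(s<0)&(s>-.12)&(abs(q)<.06))):
    k=b&m; print(nm,k.sum(),'n',np.percentile(s[k],[2,50,98]).round(4),'bx',np.percentile(q[k],[2,50,98]).round(4),'z',np.percentile(W[k][:,2],[2,50,98]).round(4))
# predicted at lean
base=c-.036*pp(th);print('base pred n,z',((base-N)@n).round(4),base[2].round(4), 'mouth',((base+.25*ax(th)-N)@n).round(4),(base+.25*ax(th))[2].round(4))
print([np.round(r["at"],3).tolist()+[round(r["confidence"],2)] for r in manip.look_for("side","ball_1")],manip.current_time())
cv2.imwrite('pics/s3.png',cv2.resize(pc[150:340,190:360,::-1],None,fx=3,fy=3))
E
```

```text
[ 0.38040115  0.1745528  -1.10061632]
[-0.06894001 -0.32035825  0.58145025]
[-0.56318216  0.09627851 -0.42853354]
foot 317 n [0.0841 0.1374 0.1524] bx [-0.0324  0.0015  0.0376] z [-0.0021  0.0452  0.0531]
collar 208 n [-0.0252 -0.0077 -0.0006] bx [-0.0246  0.0016  0.0278] z [0.2007 0.2197 0.2314]
base pred n,z 0.1247 0.0229 mouth -0.034 0.216
[] 13.6
```

View pics/s3.png

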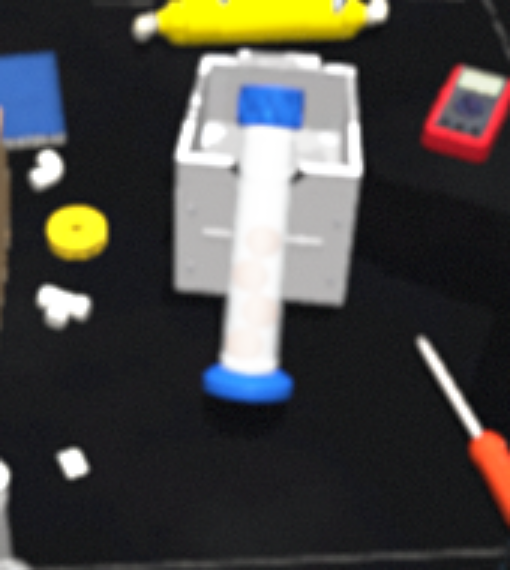

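The tube leans freely in the notch with its foot at (248,385) in the crop and the balls inside at (260,240) to (250,340). It agrees with prediction to within 2 mm. Next I regrasp the lower half.

```bash
cat >> h.py <<'E'
PH=np.radians(15); TH0=np.radians(39.2); OFF=.0013*bx
def lowpose(th,back=0.,press=0.):
    g,z=low(th,PH); return g+OFF+(.019-back)*z+press*pp(th),rot(z,1)
def rep(th):
    f=np.array(manip.current_force()); print(np.degrees(th).round(1),'n %.2f x %.2f z %.2f'%(f@n,f@bx,f[2])); return f
E
python3 - <<'E'
from h import *
p=np.array(manip.current_ee_pos()); p[2]=.40; manip.move_l(p,max_speed=.3)
manip.move_ptp(*lowpose(TH0,.20))
manip.move_l(lowpose(TH0)[0],max_speed=.12); rep(TH0)
manip.set_gripper(0,60); print(manip.current_grip_width()*85,manip.current_grip_force()); rep(TH0)
for d in range(42,70,4):
    th=np.radians(d); manip.move_l(*lowpose(th),max_speed=.04); f=rep(th)
    if np.linalg.norm(f)>20: print('stop');break
print(manip.current_time())
pc,d=manip.grab_frame("side");cv2.imwrite('pics/s4.png',cv2.resize(pc[120:340,170:390,::-1],None,fx=2.5,fy=2.5))
E
```

```text
39.2 n 0.18 x 0.23 z 0.71
43.66021197826206 60.556288720106295
39.2 n 2.43 x -1.36 z 3.50
42.0 n 2.38 x 1.62 z -1.80
46.0 n 0.05 x 0.71 z -1.98
50.0 n 0.80 x 0.17 z -2.00
54.0 n 1.60 x 1.67 z -1.03
58.0 n 1.54 x 1.60 z -1.31
62.0 n 2.35 x -0.06 z -0.51
66.0 n 3.55 x 1.03 z 0.56
19.9167
```

View pics/s4.png

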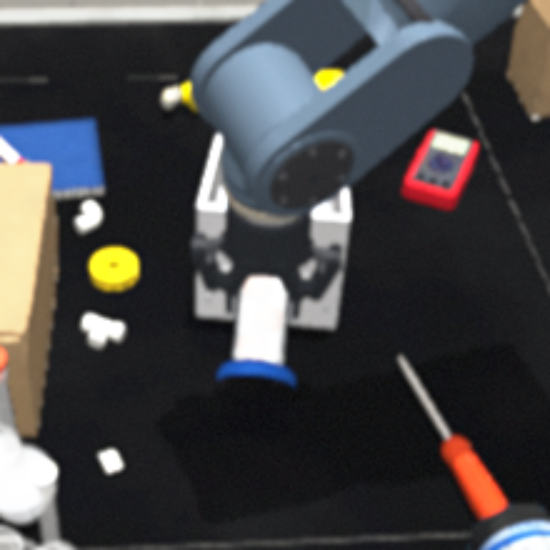

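```bash
python3 - <<'E'
from h import *
pr=0.
for d in [69,72,75,78,81,84,87,89,90,91,92,93,94,95,96,98,100,102,104,106]:
    th=np.radians(d); manip.move_l(*lowpose(th,0,pr),max_speed=.04); f=rep(th)
    if d>=91: manip.dwell(.3)
    w=(f+3.7*Z)@(-pp(th))
    if w>8: pr-=.0008
    if w<1.5 and d<91: pr+=.0006
    if np.linalg.norm(f)>25: print('stop');break
manip.dwell(1); rep(th)
print('pr',pr,manip.current_time())
pc,d=manip.grab_frame("side");cv2.imwrite('pics/s5.png',cv2.resize(pc[120:340,170:390,::-1],None,fx=2.5,fy=2.5))
for c in("side","scene"):
    if c=="scene": manip.grab_frame(c)
    print([np.round(r["at"],3).tolist()+[round(r["confidence"],2)] for r in manip.look_for(c,"ball_1")])
E
```

```text
69.0 n 3.31 x -0.00 z -1.33
72.0 n 3.49 x 0.52 z -0.04
75.0 n 2.61 x -0.85 z 0.22
78.0 n 3.18 x 0.27 z 1.43
81.0 n 2.66 x -1.84 z 1.49
84.0 n 1.06 x -0.08 z 1.17
87.0 n 2.54 x -1.37 z 0.71
89.0 n 1.46 x -1.73 z 0.56
90.0 n 2.61 x -1.51 z 1.20
91.0 n 2.73 x -1.50 z 2.61
92.0 n 3.99 x -1.98 z 2.40
93.0 n 3.09 x -3.06 z 2.72
94.0 n 3.65 x -2.15 z 2.77
95.0 n 4.02 x -2.12 z 3.28
96.0 n 4.36 x -2.23 z 5.00
98.0 n 2.40 x -2.09 z 2.60
100.0 n 1.32 x -2.37 z 2.94
102.0 n 1.19 x -1.76 z 2.39
104.0 n 0.95 x -3.12 z 3.99
106.0 n 1.15 x -1.59 z 2.72
106.0 n -0.47 x -1.39 z 2.53
pr -0.0008 29.4417
[]
[]
```

View pics/s5.png

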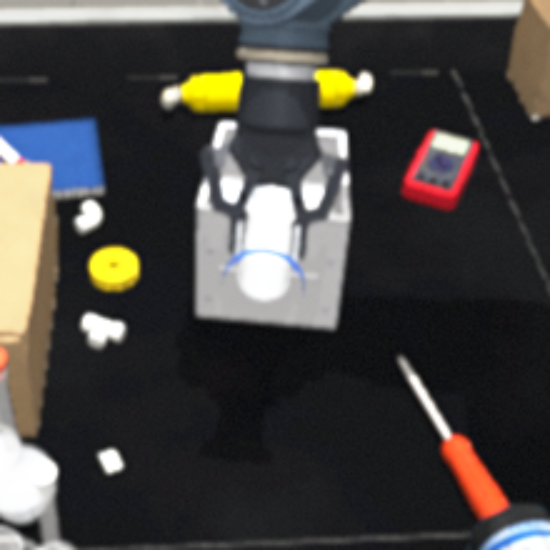

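```bash
cat >> h.py <<'E'
def clay():
    for c in("side","scene"):
        pc,d=manip.grab_frame(c); W,_=cloud(c,d); hsv=cv2.cvtColor(pc,cv2.COLOR_RGB2HSV).astype(int)
        m=((hsv[...,0]<14)|(hsv[...,0]>174))&(hsv[...,1]>28)&(hsv[...,2]>60)
        L=W-N; s=L@n; q=L@bx; m&=(s>-.25)&(s<.22)&(abs(q)<.08)&(W[...,2]>-.01)&(W[...,2]<.3)
        k,lab,st,ce=cv2.connectedComponentsWithStats(m.astype(np.uint8))
        print(c,[(int(st[i,4]),ce[i].round().astype(int).tolist(),np.round([np.median(s[lab==i]),np.median(q[lab==i]),np.median(W[lab==i][:,2])],3).tolist()) for i in range(1,k) if st[i,4]>5])
E
python3 - <<'E'
from h import *
clay()
pr=-.0008
for d in [100,94,88,82,76,70,64,58,53,49,46,43.5]:
    th=np.radians(d); manip.move_l(*lowpose(th,0,pr),max_speed=.045); f=rep(th)
    w=(f+2.6*Z)@(-pp(th))
    if w>8: pr-=.0008
    if w<1: pr+=.0006
    if np.linalg.norm(f)>25: print('stop');break
print(pr,manip.current_time()); clay()
E
```

```text
side []
scene [(33, [295, 201], [-0.209, -0.001, 0.037]), (10, [287, 206], [-0.169, -0.003, 0.042])]
100.0 n 0.51 x -0.66 z 2.89
94.0 n 0.52 x -1.65 z 2.50
88.0 n 1.23 x -1.66 z 1.53
82.0 n 1.39 x -1.43 z -0.63
76.0 n 0.57 x -0.32 z -1.27
70.0 n -0.04 x -0.82 z -1.92
64.0 n 0.17 x -0.72 z -2.87
58.0 n 1.30 x -0.85 z -1.37
53.0 n 0.98 x -1.17 z -1.42
49.0 n -0.39 x -0.46 z -2.34
46.0 n 1.26 x -0.86 z -1.40
43.5 n 0.19 x -0.33 z -1.37
0.0015999999999999999 33.9167
side []
scene [(7, [287, 205], [-0.172, 0.001, 0.037])]
```

```bash
python3 - <<'E'
from h import *
pr=.0016
for d in [41.5,40.6,40,39.5,39.1,38.7,38.3,37.9]:
    th=np.radians(d); manip.move_l(*lowpose(th,0,pr),max_speed=.02); f=rep(th)
    if f[2]>1.5: print('contact');break
manip.set_gripper(.75); rep(th); manip.set_gripper(1.); manip.dwell(.2)
manip.move_l(lowpose(th,.16,pr)[0],max_speed=.12); rep(th)
manip.move_l(np.array(manip.current_ee_pos())+.1*Z+.05*n,max_speed=.25)
print(manip.current_time())
clay()
pc,d=manip.grab_frame("side");W,_=cloud("side",d)
p=pc.astype(int);b=(p[...,2]>p[...,0]+50)&(p[...,2]>p[...,1]+25)
L=W-N; s=L@n; q=L@bx
for nm,m in(('foot',(s>.07)&(s<.2)&(abs(q)<.06)),('collar',(s<0)&(s>-.12)&(abs(q)<.06))):
    k=b&m; print(nm,k.sum(),'n',np.percentile(s[k],[2,50,98]).round(4),'bx',np.percentile(q[k],[2,50,98]).round(4),'z',np.percentile(W[k][:,2],[2,50,98]).round(4)) if k.any() else print(nm,0)
sc,_=manip.grab_frame("scene")
cv2.imwrite('pics/s6.png',np.hstack([cv2.resize(pc[140:340,180:360,::-1],(400,444)),cv2.resize(sc[140:320,160:322,::-1],(400,444))]))
E
```

```text
41.5 n 0.12 x -0.23 z -0.97
40.6 n 1.36 x 0.58 z -0.99
40.0 n 4.00 x -1.03 z 4.74
contact
40.0 n 0.21 x -0.31 z 0.47
40.0 n -0.25 x 0.10 z 0.12
37.825
side []
scene [(30, [295, 201], [-0.21, 0.001, 0.037]), (7, [287, 205], [-0.171, 0.001, 0.04])]
foot 308 n [0.0807 0.1366 0.1523] bx [-0.0295  0.0056  0.0426] z [-0.0014  0.0452  0.0531]
collar 0
```

View pics/s6.png

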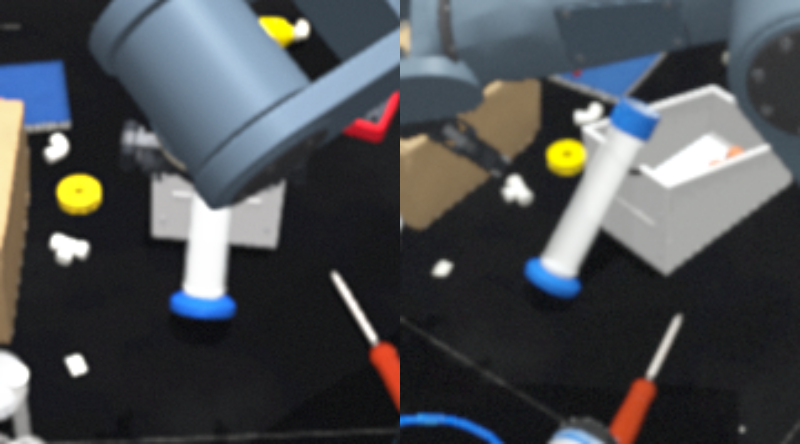

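The tube is empty and leaning in the notch with its foot on the worktop at (202,305), and balls are visible in the bin at (735,155). I move the arm clear and count the balls before handing in.

```bash
python3 - <<'E'
from h import *
p=np.array(manip.current_ee_pos()); manip.move_l([p[0],p[1]+.03,.36],max_speed=.25)
manip.move_ptp([.179,.52,.34],rot(-Z,1)); print(manip.current_time())
clay()
for c in("side","scene"):
    for nm in("ball_1","housing_mid","tee","elbow","thread_tape","filter_yellow"):
        print(c,nm,[np.round(r["at"],3).tolist()+[round(r["confidence"],2)] for r in manip.look_for(c,nm)][:5])
pc,_=manip.grab_frame("side");cv2.imwrite('pics/s7.png',cv2.resize(pc[150:340,190:360,::-1],None,fx=3,fy=3))
print(manip.current_time())
E
```

```text
40.075
side []
scene []
side ball_1 []
side housing_mid [[0.536, 0.105, 0.124, 0.83]]
side tee []
side elbow [[0.715, -0.119, 0.011, 0.48]]
side thread_tape [[0.686, -0.024, 0.017, 0.55], [0.491, 0.037, 0.072, 0.27]]
side filter_yellow [[0.474, -0.35, 0.036, 0.78]]
scene ball_1 []
scene housing_mid []
scene tee []
scene elbow [[0.716, -0.12, 0.015, 0.58]]
scene thread_tape []
scene filter_yellow [[0.578, -0.35, 0.036, 0.39]]
40.825
```

View pics/s7.png

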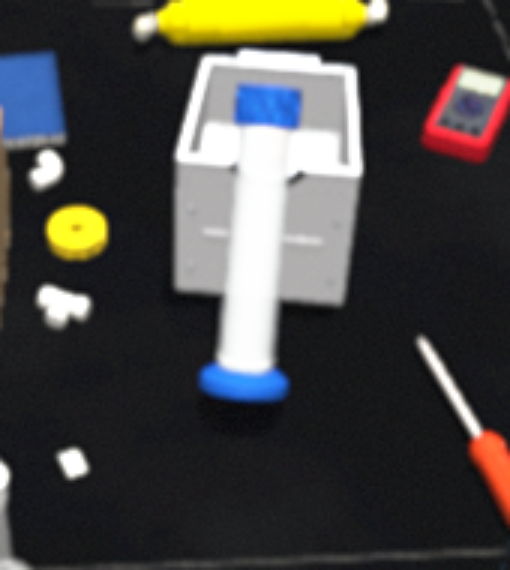

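The tube is empty, the lean matches the first one, nothing lies outside the bin and the bystanders haven't moved. I hand in.

```bash
python3 -c "
from bench import manip
print(manip.sign_off(),manip.current_time())"
```

```text
the job is handed in; nothing more can be done
the job is handed in; nothing more can be done
```

I handed the job in: the housing is empty and leaning in the notch with its foot on the worktop, and it was never dropped or toppled; I saw two balls in the bin but could not count all four, though none showed in the tube or on the bench; the last clock reading before hand-in was 40.8 s.

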